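# Squeeze-test tablet dispensers and sort out the jammed ones

## Robot

A 6-joint arm with a two-finger parallel gripper is mounted at the origin on the work surface; the furniture and walls round the work are solid. World frame = base frame: x ahead of the robot, y to its left, z up, the work surface at z = 0. Lengths are in m, angles in rad, forces in N, time in s.
With the tool pointing down it reaches from about 0.325 to 0.9 m from the base axis. Payload 3.5 kg.
Tool frame: the origin (TCP) lies midway between the tips of the shut fingers; the grasp point (between the pads) lies 19 mm behind it (bot.pinch_z is the distance from the TCP to the grasp point, in m); z points along the fingers, y is the line along which they close (so a half turn about z gives the same grasp; the last joint's range is limited). The gripper opens to 85 mm and grips with 20 to 120 N. Pads are 22 mm wide; open, the fingers measure 114 mm over their backs; the gripper's body (76 mm by 85 mm) begins 54 mm behind the grasp point. The pads swing forward as they close: fully open they stand 13 mm farther back than shut.
Start: joints at [1.101, 0.276, -0.026, 1.268, 0, 1.467], TCP at [0.224, 0.583, 0.231] pointing down, gripper open.
Joint ranges: [-3.12, 3.12], [-0.85, 1.88], [-1.08, 1.24], [-1.95, 2.15], [-1.57, 1.53], [-3.14, 3.14]. Speed limits (rad/s): [2.57, 2.57, 3.14, 3.14, 3.14, 3.14].

## Interface

Orientations are given as a unit quaternion [w, x, y, z].
In Python, from station import bot, snapshot, calibration gives the robot as it stands.
- The arm moves only by the tool step_arm, never from a script. Its argument "moves" is a list of rows, each a list of 3 entries, a list of its own where there are three numbers: the shift along the tool's x, y, z in mm, then the turn about the tool's z in units of 8 degrees (1.0 is 8 degrees), then the closure, from -1 (fully open) to 1 (shut), so that 0 is half open. A call has 1 to 5 rows; each row shifts and turns the commanded pose from where the row before left it, along the tool's axes as they then stand; what a row does not reach is not made up. A row lasts 1/8 s, in which the tool goes at most 62.5 mm and 10.7 degrees, less where a joint would pass 70% of its speed; a pose out of reach is approached as far as the arm can. A call is refused whole if a number of a shift passes 62.5 or a number of a turn 1, either way. A call with a gripper value outside its range is refused whole. The fingers move at their own pace and stop on an object; "grip_force" is the grip in N (left out, the last holds). Time passes only in rows, so rows that do not move let the fingers close. It gives the time, the measured TCP pose, the force, the opening and the grip force at its end, in the units of the state.
- bot.observe(): the state, without advancing time (a new reading comes with each control period).
- snapshot(name): name is "side" or "top"; returns the picture (480x640x3 uint8, red, green, blue); there is no depth.
- calibration(name): a dict with "vertical_fov" (degrees; the focal length in pixels is half the picture's height over the tangent of half this angle, whatever the lens; pixels are square), "cx", "cy" (the principal point, pixels), "R" (3x3) and "t" (3): a world point X has camera coordinates R X + t. Camera axes: x right, y down, z forward; pixel columns grow to the right and rows downward; lengths in m; the calibration is good to about 2 mm. A picture is of the moment at which its call begins. calibration takes no time and is no camera call.
- bot.job_done(): hands the job in; it is judged then, once.
The state is a dict: "t": time; "joint_pos": joint angles; "qvel": joint speeds; "joint_efforts": joint torques, N m; "position": TCP position; "eef_rot": TCP orientation; "wrist_force": force on the tool from outside, world axes, zero at the start; "ft_torque": the same for the moment, N m; "opening": finger opening in m; "grasp_force": force on a finger pad.
Only numpy, scipy, OpenCV 4.12 (cv2) and the standard library are available. Lean on these libraries where they do the work, as an engineer would, in place of code of your own. Each camera call takes 0.05 s, during which the arm holds its last target. There are 200 camera calls.

## Task

Four squeeze dispensers stand on the wooden riser and some of them are jammed: squeeze each one between its press plate and its back to feel whether the plate gives. Stand every dispenser whose plate gives upright on the floor of the white enamel tray and every jammed one upright on the floor of the steel box, and leave the stapler and the two small balance weights where they are.

Things in the scene. Friction and masses are not known exactly. Their poses are not given: they have to be found in the camera images.
- dispenser_1_mid (a point): One of four alike squeeze dispensers: loose white case 46 x 56 mm, 58 tall, on a foot 66 x 66 x 6 mm, ~0.17 kg. Point 30 mm above its underside, midway between press-plate face and back of case (54 mm apart along x). z up. Press plate: grey, 35 x 35 mm, middle 32 mm above the underside, on the -x side, standing out 8 mm from the case; the back is the +x side. Same on all four.
- dispenser_2_mid (a point): One of four alike squeeze dispensers: loose white case 46 x 56 mm, 58 tall, on a foot 66 x 66 x 6 mm, ~0.17 kg. Point 30 mm above its underside, midway between press-plate face and back of case (54 mm apart along x). z up. If it works, the plate starts to move at 2 N and is fully in from 7 N (width across plate and back then 46 mm), springing out when let go. Same on all four.
- dispenser_3_mid (a point): One of four alike squeeze dispensers: loose white case 46 x 56 mm, 58 tall, on a foot 66 x 66 x 6 mm, ~0.17 kg. Point 30 mm above its underside, midway between press-plate face and back of case (54 mm apart along x). z up. If it is jammed, the plate stops after 1 to 2 mm (width stays above 51 mm at 7 to 20 N). Same on all four.
- dispenser_4_mid (a point): One of four alike squeeze dispensers: loose white case 46 x 56 mm, 58 tall, on a foot 66 x 66 x 6 mm, ~0.17 kg. Point 30 mm above its underside, midway between press-plate face and back of case (54 mm apart along x). z up. Some work, some are jammed; which ones changes each time and neither look nor weight tells. The plate is on the -x side, as on all four.
- riser: Fixed low wooden riser on the table, 380 (x) x 720 (y) x 70 mm high; origin: centre of its underside, on the table. Everything stands on its flat top, 70 mm above the table. A stapler and two balance weights (38 and 44 mm high) stand along its edge next to the robot.
- enamel_tray: White enamel tray with a blue rim, 263 (x) x 193 (y) x 29 mm high, does not move. Origin: centre of its underside, z up. Flat inner floor 3 mm above the origin, 206 x 142 mm. For working dispensers. It may stand on the robot's left or right.
- steel_box: Bare open stainless box, 241 (x) x 177 (y) x 43 mm high, does not move. Origin: centre of its underside, z up. Inner floor about 5 mm above the origin, 204 x 130 mm. For jammed dispensers. It stands on the side opposite the tray.

How it is judged:
By the outcome, as a careful person would: the job done as asked, in the order asked, and still so for the second after the job is handed in, with the robot touching nothing.
It also fails if it takes over 72 s, if anything falls off the work surface, if the arm or the gripper's body presses on something with over 40 N, if the wrist force passes 120 N, or if a joint passes its speed limit or range.

## Working session

There is one attempt and no reset: what is moved stays moved. The work goes in short steps, Python scripts to look and compute and a tool call to move; the robot and the scene stay as the last step left them, time stands still between calls to the robot, and variables do not carry over. Pictures are saved under pics/ and viewed, at most 10 in all, crops included, and the job is handed in when it is done.

Besides the shell and the picture viewer there is one more tool, called after "Request:" as a command line: name --argument value ..., lists and objects as JSON in quotes. step_arm: Moves the arm, as the interface text tells. Its arguments: {"type":"object","properties":{"moves":{"type":"array"},"grip_force":{"type":"number"}},"required":["moves"]}

```bash
mkdir -p pics
python3 - <<'E'
from station import bot, snapshot, calibration
import cv2,numpy as np
for n in("top","side"):
    cv2.imwrite(f"pics/{n}0.png",snapshot(n)[:,:,::-1]); c=calibration(n); print(n,c)
print(bot.observe(),bot.pinch_z)
E
```

```text
top {'vertical_fov': 57.714649285212, 'cx': 314.22686802430735, 'cy': 243.87141080733628, 'R': array([[ 1.04303365e-02, -9.99945534e-01,  3.70855022e-04],
       [-9.75352969e-01, -1.02555591e-02, -2.20411908e-01],
       [ 2.20403707e-01,  1.93725583e-03, -9.75406814e-01]]), 't': array([-0.02302703,  0.5363693 ,  0.8316436 ])}
side {'vertical_fov': 44.45175098205257, 'cx': 316.7059668248865, 'cy': 236.5711969038632, 'R': array([[ 0.99822748, -0.05948601, -0.00182143],
       [-0.02776194, -0.43836224, -0.89836954],
       [ 0.05264197,  0.89682772, -0.43923668]]), 't': array([-0.53046003,  0.10473809,  1.05510302])}
{'t': 0.1, 'joint_pos': array([ 1.10060450e+00,  2.77097176e-01, -2.77307797e-02,  1.26804743e+00,
        4.75262773e-05,  1.46739660e+00]), 'qvel': array([-0.00089693, -0.0024914 ,  0.00258588,  0.00043623,  0.00065864,
        0.00092507]), 'joint_efforts': array([ 3.84655850e-04, -4.46706176e+01,  2.96129322e+01,  8.43982212e-03,
       -1.27199337e-04,  8.80716726e-06]), 'position': array([0.22380964, 0.58278713, 0.23025267]), 'eef_rot': array([-3.16854509e-04,  1.82369645e-01,  9.83229491e-01, -9.90346422e-04]), 'wrist_force': array([ 0.30438163,  0.48798483, -0.1864908 ]), 'ft_torque': array([-0.02010445, -0.0175022 , -0.07063021]), 'grasp_force': 0.0, 'opening': 0.08565824893736564} 0.0187
```

View pics/top0.png

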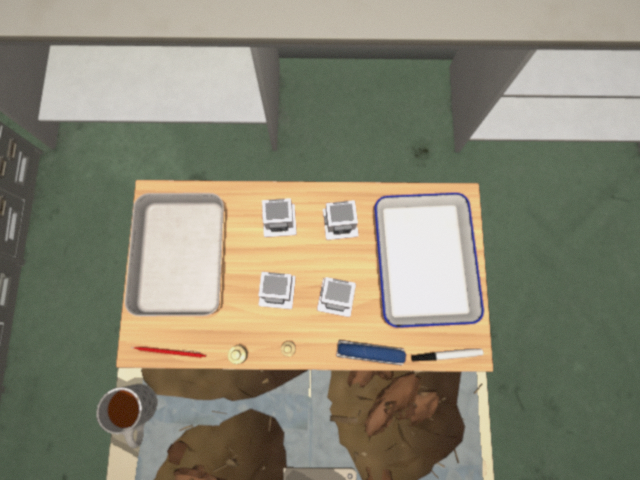

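View pics/side0.png

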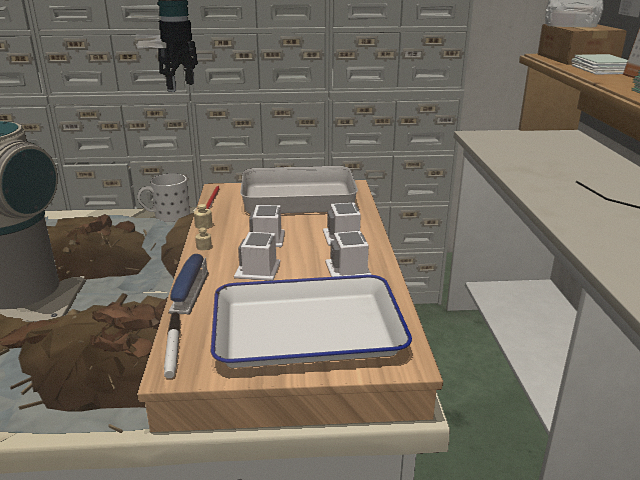

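The top view shows the steel box on the robot's left (175,255) and the tray on the right (430,260). The dispensers are at about (278,207), (342,211), (276,283) and (338,293), each slightly yawed. The weights are at (237,354) and (288,348), and the stapler is at (371,352).

```bash
cat > h.py <<'E'
import numpy as np
from station import calibration
def ray(n,u,v,z):
    c=calibration(n); f=240/np.tan(np.radians(c["vertical_fov"]/2)); R=np.array(c["R"]);t=np.array(c["t"])
    d=R.T@np.array([(u-c["cx"])/f,(v-c["cy"])/f,1]); o=-R.T@t
    return o+d*(z-o[2])/d[2]
def proj(n,X):
    c=calibration(n); f=240/np.tan(np.radians(c["vertical_fov"]/2)); p=np.array(c["R"])@X+c["t"]
    return p[:2]/p[2]*f+[c["cx"],c["cy"]]
E
python3 - <<'E'
import cv2,numpy as np
from h import *
im=cv2.imread("pics/top0.png"); h=cv2.cvtColor(im,cv2.COLOR_BGR2HSV)
m=((h[...,1]<60)).astype(np.uint8); m[:,:232]=0;m[:,370:]=0;m[:190]=0;m[330:]=0
n,l,s,c=cv2.connectedComponentsWithStats(m)
for i in range(1,n):
    if s[i,4]<300: continue
    cnt=cv2.findContours((l==i).astype(np.uint8),0,2)[0][0]
    print("blob",s[i],c[i])
cr=im[190:320,250:370]; cv2.imwrite("pics/z.png",cv2.resize(cr,None,fx=4.5,fy=4.5,interpolation=cv2.INTER_CUBIC))
side=cv2.imread("pics/side0.png")[195:285,225:380]; cv2.imwrite("pics/zs.png",cv2.resize(side,None,fx=5,fy=5,interpolation=cv2.INTER_CUBIC))
for nm,p,z in [("box",[(129,196),(225,196),(222,314),(128,312)],.113),("tray",[(376,196),(469,194),(483,321),(387,326)],.099),("riser",[(137,181),(478,183),(492,370),(117,367)],.07)]:
    print(nm,[ray("top",*q,z)[:2].round(3).tolist() for q in p])
E
```

```text
blob [ 262  198   35   39 1198] [278.37896494 217.56510851]
blob [ 323  200   36   40 1184] [340.31672297 219.90793919]
blob [ 258  272   38   37 1192] [276.21224832 290.10318792]
blob [ 317  277   39   40 1171] [336.26558497 296.73270709]
box [[0.617, 0.348], [0.619, 0.159], [0.389, 0.152], [0.391, 0.327]]
tray [[0.627, -0.14], [0.634, -0.327], [0.382, -0.336], [0.371, -0.156]]
riser [[0.665, 0.355], [0.668, -0.358], [0.292, -0.358], [0.29, 0.355]]
```

View pics/z.png

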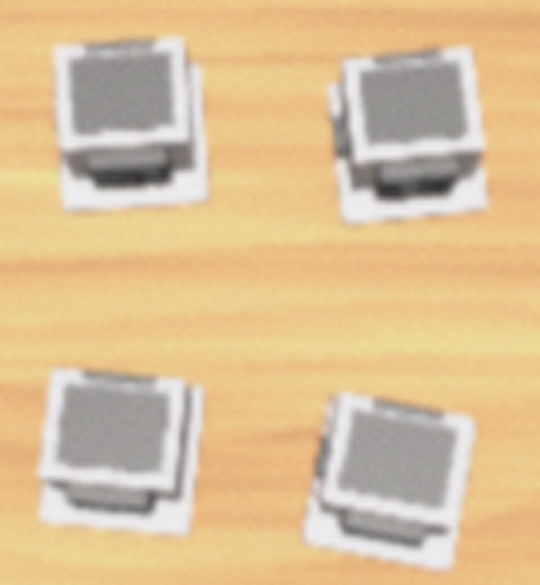

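View pics/zs.png

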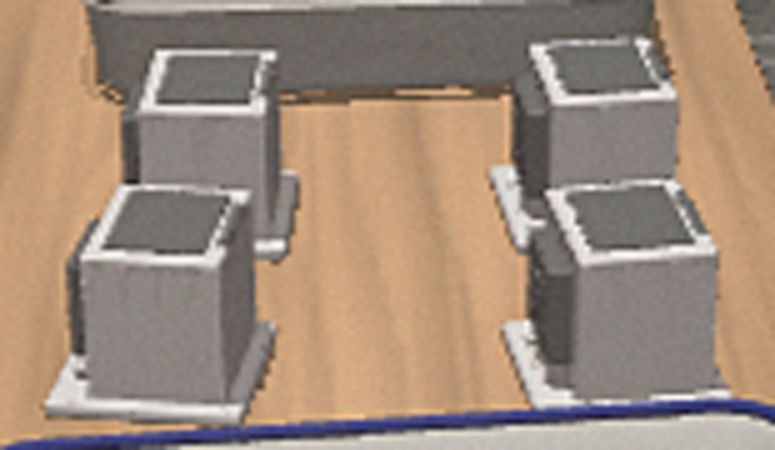

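The crops show all four dispensers upright with the plates on the robot side (-x), yawed by a few degrees. I read the top-face and front foot corners from them.

Run:
```python
from h import *
D={"TL":[(54,47),(184,38),(190,142),(64,148),(65,209),(206,200)],
"TR":[(343,60),(470,46),(484,148),(352,161),(344,222),(487,207)],
"BL":[(52,368),(187,380),(178,492),(40,480),(40,521),(190,533)],
"BR":[(340,394),(472,418),(451,525),(323,500),(304,541),(453,569)]}
f=lambda p,z: ray("top",p[0]/4.5-.39+250,p[1]/4.5-.39+190,z)[:2]
for k,P in D.items():
    for H in (.058,.064):
        T=[f(p,.07+H) for p in P[:4]]; F=[f(p,.076) for p in P[4:]]
        c=np.mean(T,0); y=T[0]+T[3]-T[1]-T[2]; yaw=np.arctan2(-y[0],y[1])
        e=np.array([np.cos(yaw),np.sin(yaw)]);n=np.array([-e[1],e[0]])
        fy=F[0]-F[1]
        print(k,H,"c",c.round(4),"yaw",np.degrees(yaw).round(1),np.degrees(np.arctan2(-fy[0],fy[1])).round(1),"w",(y@n/2).round(4),"d",((T[0]+T[1]-T[2]-T[3])@e/2).round(4),"foot w",np.linalg.norm(fy).round(4),"foot front mid rel c",((np.mean(F,0)-c)@e).round(4),((np.mean(F,0)-c)@n).round(4), "mid",(c-.004*e).round(4))
```

```text
TL 0.058 c [0.5864 0.0547] yaw 4.1 4.4 w 0.0547 d 0.0458 foot w 0.0633 foot front mid rel c -0.036 0.0002 mid [0.5824 0.0544]
TL 0.064 c [0.5845 0.0542] yaw 4.1 4.4 w 0.0542 d 0.0455 foot w 0.0633 foot front mid rel c -0.0341 0.0007 mid [0.5805 0.0539]
TR 0.058 c [ 0.5832 -0.0687] yaw 6.8 6.8 w 0.0556 d 0.0453 foot w 0.0645 foot front mid rel c -0.0363 -0.0002 mid [ 0.5792 -0.0691]
TR 0.064 c [ 0.5814 -0.0683] yaw 6.8 6.8 w 0.0552 d 0.0449 foot w 0.0645 foot front mid rel c -0.0346 -0.0008 mid [ 0.5774 -0.0688]
BL 0.058 c [0.4424 0.0541] yaw -4.4 -3.9 w 0.0563 d 0.0463 foot w 0.0652 foot front mid rel c -0.0357 0.0004 mid [0.4384 0.0544]
BL 0.064 c [0.4416 0.0535] yaw -4.4 -3.9 w 0.0559 d 0.0459 foot w 0.0652 foot front mid rel c -0.035 0.001 mid [0.4376 0.0539]
BR 0.058 c [ 0.4316 -0.0617] yaw -10.1 -10.0 w 0.054 d 0.0444 foot w 0.0652 foot front mid rel c -0.0359 -0.0012 mid [ 0.4276 -0.061 ]
BR 0.064 c [ 0.4309 -0.0614] yaw -10.1 -10.0 w 0.0536 d 0.044 foot w 0.0652 foot front mid rel c -0.0352 -0.0014 mid [ 0.427  -0.0607]
```

```bash
cat > plan.py <<'E'
# usage: plan.py clo x,y,z(mm),a(deg) ...   waypoints; rows from the measured pose
import sys,numpy as np
from station import bot
s=bot.observe(); q=s["eef_rot"]; p=s["position"]*1000
a=np.degrees(2*np.arctan2(q[2],q[1]))-90
a=(a+180)%360-180
print("pos",p.round(1),"a",a.round(1),"t",round(s["t"],2),"open",round(s["opening"]*1000,1),"gf",round(float(s["grasp_force"]),1),"F",s["wrist_force"].round(1))
clo=sys.argv[1]
for w in sys.argv[2:]:
    *X,A=map(float,w.split(",")); X=np.array(X)
    n=int(max(np.ceil(np.linalg.norm(X-p)/58),np.ceil(abs(A-a)/8),1)); d=(X-p)/n; da=round((a-A)/8/n,2)
    for _ in range(n):
        t=np.radians(a); r=[-d[0]*np.sin(t)+d[1]*np.cos(t), d[0]*np.cos(t)+d[1]*np.sin(t), -d[2]]
        print(f"[[{r[0]:.0f},{r[1]:.0f},{r[2]:.0f}],{da},{clo}]",end=","); a-=da*8
    p=X; print()
E
python3 plan.py -1 582,54,165,4.2 582,54,82,4.2
```

```text
pos [223.8 582.8 230.3] a 69.0 t 0.1 open 85.7 gf 0.0 F [ 0.3  0.5 -0.2]
[[-44,-30,5],0.67,-1],[[-46,-26,5],0.67,-1],[[-49,-22,5],0.67,-1],[[-50,-17,5],0.67,-1],[[-52,-12,5],0.67,-1],[[-53,-7,5],0.67,-1],[[-53,-3,5],0.67,-1],[[-53,2,5],0.67,-1],[[-53,7,5],0.67,-1],[[-52,12,5],0.67,-1],[[-50,17,5],0.67,-1],[[-49,22,5],0.67,-1],
[[0,0,42],0.03,-1],[[0,0,42],0.03,-1],
```

Request:
step_arm --moves '[[[-44, -30, 5], 0.67, -1], [[-46, -26, 5], 0.67, -1], [[-49, -22, 5], 0.67, -1], [[-50, -17, 5], 0.67, -1], [[-52, -12, 5], 0.67, -1]]' --grip_force 20

```text
t: 0.72
position: [0.3745, 0.3621, 0.2058]
eef_rot: [-0.0, 0.407, 0.914, -0.0]
wrist_force: [0.8, 0.6, -0.2]
opening: 0.0856
grasp_force: 0.0
```

Request:
step_arm --moves '[[[-53, -7, 5], 0.67, -1], [[-53, -3, 5], 0.67, -1], [[-53, 2, 5], 0.67, -1], [[-53, 7, 5], 0.67, -1], [[-52, 12, 5], 0.67, -1]]'

```text
t: 1.35
position: [0.5229, 0.1409, 0.1808]
eef_rot: [-0.0, 0.607, 0.794, -0.0]
wrist_force: [0.5, 0.8, -0.4]
opening: 0.0855
grasp_force: 0.0
```

Request:
step_arm --moves '[[[-50, 17, 5], 0.67, -1], [[-49, 22, 5], 0.67, -1], [[0, 0, 0], 0, -1], [[0, 0, 0], 0, -1]]'

```text
t: 1.85
position: [0.5816, 0.0545, 0.1707]
eef_rot: [-0.001, 0.678, 0.735, -0.0]
wrist_force: [-0.0, -0.1, 0.1]
opening: 0.0852
grasp_force: 0.0
```

```bash
python3 plan.py -1 582,54,165,4.2 582,54,82,4.2
```

```text
pos [581.6  54.5 170.7] a 4.7 t 1.85 open 85.2 gf 0.0 F [-0.  -0.1  0.1]
[[-0,0,6],0.06,-1],
[[0,0,42],-0.0,-1],[[0,0,42],-0.0,-1],
```

Request:
step_arm --moves '[[[0, 0, 44], 0.06, -1], [[0, 0, 44], 0, -1], [[0, 0, 0], 0, 0.2], [[0, 0, 0], 0, 1], [[0, 0, 0], 0, 1]]'

```text
t: 2.48
position: [0.5846, 0.0548, 0.086]
eef_rot: [0.002, 0.681, 0.733, 0.002]
wrist_force: [-0.2, -0.3, -1.8]
opening: 0.0454
grasp_force: 28.3
```

Request:
step_arm --moves '[[[0, 0, 0], 0, 1], [[0, 0, 0], 0, 1]]'

```text
t: 2.72
position: [0.5845, 0.0547, 0.0859]
eef_rot: [0.001, 0.681, 0.733, 0.002]
wrist_force: [0.4, 1.6, 6.6]
opening: 0.0455
grasp_force: 28.9
```

```bash
python3 plan.py -1 582,54,165,4.2
python3 - <<'E'
from station import snapshot
import cv2
cv2.imwrite("pics/g1.png",cv2.resize(snapshot("side")[100:300,180:440,::-1],None,fx=3,fy=3))
E
```

```text
pos [584.5  54.7  85.9] a 4.2 t 2.73 open 45.5 gf 28.9 F [0.4 1.6 6.6]
[[-0,-1,-40],-0.0,-1],[[-0,-1,-40],-0.0,-1],
```

View pics/g1.png

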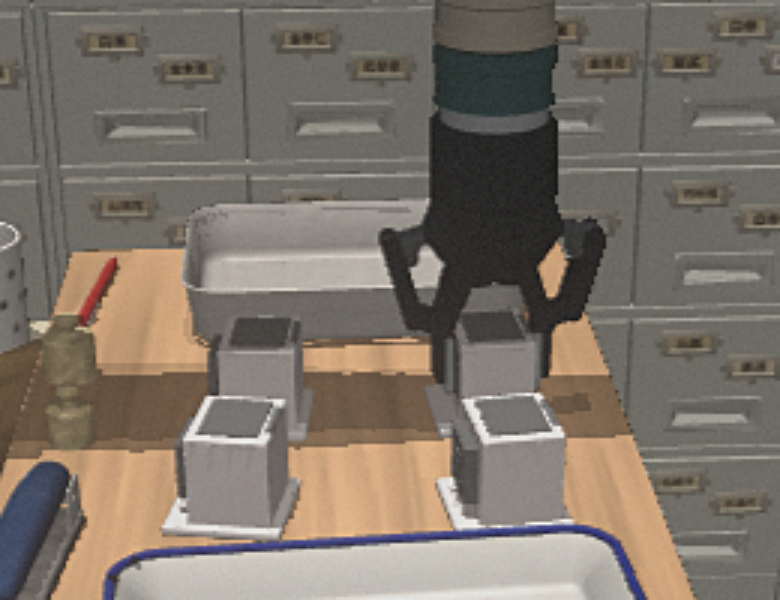

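TL works: the width went to 45.5 mm. The gripper is correctly seated on plate and back. Next I release it and test TR.

Request:
step_arm --moves '[[[0, 0, 0], 0, -1], [[0, 0, 0], 0, -1], [[0, 0, 0], 0, -1], [[0, 0, -42], 0, -1], [[0, 0, -42], 0, -1]]'

```text
t: 3.4
position: [0.5814, 0.0543, 0.1673]
eef_rot: [-0.001, 0.681, 0.732, -0.001]
wrist_force: [0.8, 0.0, 0.1]
opening: 0.0854
grasp_force: 0.0
```

```bash
python3 plan.py -1 579,-69,168,6.8 579,-69,84,6.8
```

```text
pos [581.4  54.3 167.3] a 4.2 t 3.4 open 85.4 gf 0.0 F [0.8 0.  0.1]
[[-41,-4,-0],-0.11,-1],[[-41,-4,-0],-0.11,-1],[[-41,-5,-0],-0.11,-1],
[[0,0,42],0.0,-1],[[0,0,42],0.0,-1],
```

Request:
step_arm --moves '[[[-41, -4, 0], -0.11, -1], [[-41, -4, 0], -0.11, -1], [[-41, -5, 0], -0.11, -1], [[0, 0, 0], 0, -1]]'

```text
t: 3.9
position: [0.5802, -0.0717, 0.1671]
eef_rot: [0.0, 0.665, 0.747, -0.0]
wrist_force: [0.3, 0.1, -0.1]
opening: 0.0856
grasp_force: 0.0
```

Request:
step_arm --moves '[[[0, 0, 42], 0, -1], [[0, 0, 42], 0, -1], [[0, 0, 0], 0, 0.2], [[0, 0, 0], 0, 1], [[0, 0, 0], 0, 1]]'

```text
t: 4.53
position: [0.5825, -0.0695, 0.0858]
eef_rot: [0.002, 0.664, 0.748, 0.001]
wrist_force: [0.2, 0.6, -1.7]
opening: 0.0462
grasp_force: 28.1
```

Request:
step_arm --moves '[[[0, 0, 0], 0, 1], [[0, 0, 0], 0, 1]]'

```text
t: 4.78
position: [0.5822, -0.0695, 0.0856]
eef_rot: [0.002, 0.664, 0.748, 0.001]
wrist_force: [0.5, 0.5, 6.5]
opening: 0.0453
grasp_force: 28.8
```

Request:
step_arm --moves '[[[0, 0, 0], 0, -1], [[0, 0, 0], 0, -1], [[0, 0, 0], 0, -1], [[0, 0, -42], 0, -1], [[0, 0, -42], 0, -1]]'

```text
t: 5.4
position: [0.5793, -0.0692, 0.1673]
eef_rot: [-0.001, 0.664, 0.748, -0.001]
wrist_force: [0.0, 0.5, 0.2]
opening: 0.0855
grasp_force: 0.0
```

```bash
python3 plan.py -1 427.5,-61,168,-10 427.5,-61,84,-10
```

```text
pos [579.3 -69.2 167.3] a 6.8 t 5.4 open 85.5 gf 0.0 F [0.  0.5 0.2]
[[9,-50,-0],0.7,-1],[[4,-51,-0],0.7,-1],[[-1,-51,-0],0.7,-1],
[[0,0,42],0.0,-1],[[0,0,42],0.0,-1],
```

TR works too. Now BR.

Request:
step_arm --moves '[[[9, -50, 0], 0.7, -1], [[4, -51, 0], 0.7, -1], [[-1, -51, 0], 0.7, -1], [[0, 0, 0], 0, -1]]'

```text
t: 5.9
position: [0.4225, -0.0593, 0.1659]
eef_rot: [-0.002, 0.766, 0.643, -0.001]
wrist_force: [0.7, -0.2, -0.8]
opening: 0.0855
grasp_force: 0.0
```

Request:
step_arm --moves '[[[0, 0, 42], 0, -1], [[0, 0, 42], 0, -1], [[0, 0, 0], 0, 0.2], [[0, 0, 0], 0, 1], [[0, 0, 0], 0, 1]]'

```text
t: 6.52
position: [0.4294, -0.061, 0.085]
eef_rot: [0.001, 0.766, 0.643, 0.001]
wrist_force: [0.2, 0.6, -1.4]
opening: 0.0521
grasp_force: 21.2
```

Request:
step_arm --moves '[[[0, 0, 0], 0, 1], [[0, 0, 0], 0, 1]]'

```text
t: 6.78
position: [0.4286, -0.0608, 0.0844]
eef_rot: [0.001, 0.766, 0.643, 0.001]
wrist_force: [0.8, -0.1, 3.6]
opening: 0.0521
grasp_force: 22.1
```

Request:
step_arm --moves '[[[0, 0, 0], 0, -1], [[0, 0, 0], 0, -1], [[0, 0, 0], 0, -1], [[0, 0, -42], 0, -1], [[0, 0, -42], 0, -1]]'

```text
t: 7.4
position: [0.4267, -0.0603, 0.1676]
eef_rot: [-0.001, 0.766, 0.643, -0.001]
wrist_force: [1.0, 0.2, -0.5]
opening: 0.0856
grasp_force: 0.0
```

```bash
python3 plan.py -1 438,54,168,-4.2 438,54,84,-4.2
```

```text
pos [426.7 -60.3 167.6] a -10.0 t 7.4 open 85.6 gf 0.0 F [ 1.   0.2 -0.5]
[[57,-4,-0],-0.36,-1],[[57,-1,-0],-0.36,-1],
[[0,0,42],-0.0,-1],[[0,0,42],-0.0,-1],
```

BR is jammed (52.1 mm). Now BL, which I keep gripped after the squeeze.

Request:
step_arm --moves '[[[57, -4, 0], -0.36, -1], [[57, -1, 0], -0.36, -1], [[0, 0, 0], 0, -1]]'

```text
t: 7.78
position: [0.4395, 0.056, 0.1674]
eef_rot: [-0.0, 0.731, 0.683, 0.0]
wrist_force: [-0.5, -0.3, -0.6]
opening: 0.0851
grasp_force: 0.0
```

Request:
step_arm --moves '[[[0, 0, 42], 0, -1], [[0, 0, 42], 0, -1], [[0, 0, 0], 0, 0.2], [[0, 0, 0], 0, 1], [[0, 0, 0], 0, 1]]'

```text
t: 8.4
position: [0.4412, 0.0527, 0.085]
eef_rot: [0.001, 0.733, 0.68, 0.001]
wrist_force: [0.1, -0.5, -2.6]
opening: 0.052
grasp_force: 21.2
```

Request:
step_arm --moves '[[[0, 0, 0], 0, 1], [[0, 0, 0], 0, 1]]'

```text
t: 8.65
position: [0.4405, 0.0529, 0.0844]
eef_rot: [0.001, 0.733, 0.681, 0.001]
wrist_force: [0.1, 0.1, 3.5]
opening: 0.0518
grasp_force: 22.0
```

```bash
python3 plan.py 1 438,54,168,-4.2
python3 - <<'E'
import cv2,numpy as np
from h import *
im=cv2.imread("pics/top0.png"); h=cv2.cvtColor(im,cv2.COLOR_BGR2HSV)
# tray floor: brightest white; rim: blue
m=((h[...,0]>105)&(h[...,0]<135)&(h[...,1]>90)).astype(np.uint8); m[:,:370]=0; m[:185]=0; m[332:]=0
pts=np.argwhere(m)[:,::-1]; W=np.array([ray("top",*p,.099)[:2] for p in pts],np.float32)*1000
print("tray",cv2.minAreaRect(W))
m=((h[...,1]<60)).astype(np.uint8); m[:,232:]=0; m[:,:120]=0;m[:190]=0;m[320:]=0
n,l,s,c=cv2.connectedComponentsWithStats(m); i=1+s[1:,4].argmax(); print(s[i])
W=np.array([ray("top",*p,.113)[:2] for p in np.argwhere(l==i)[:,::-1]],np.float32)*1000
print("box",cv2.minAreaRect(W))
E
```

```text
pos [440.5  52.9  84.4] a -4.2 t 8.65 open 51.8 gf 22.0 F [0.1 0.1 3.5]
[[0,-1,-42],-0.0,1],[[0,-1,-42],-0.0,1],
tray ((503.253173828125, -236.9258270263672), (258.6119079589844, 190.1533966064453), 3.356642484664917)
[  120   190   104   128 12022]Traceback (most recent call last):
  File "<stdin>", line 10, in <module>
  File "h.py", line 4, in ray
    c=calibration(n); f=240/np.tan(np.radians(c["vertical_fov"]/2)); R=np.array(c["R"]);t=np.array(c["t"])
ValueError: time passes only in moves, steps and waits
```

BL is jammed too (51.8 mm), so the split is 2 and 2. I'll lift BL and carry it to the far slot in the steel box.

Request:
step_arm --moves '[[[0, 0, -20], 0, 1], [[0, 0, -32], 0, 1], [[0, 0, -32], 0, 1], [[0, 0, 0], 0, 1]]'

```text
t: 9.15
position: [0.442, 0.053, 0.1699]
eef_rot: [0.002, 0.733, 0.681, 0.002]
wrist_force: [0.9, -0.0, -1.4]
opening: 0.052
grasp_force: 22.0
```

```bash
python3 plan.py 1 548,249,168,3 548,249,92,3
```

```text
pos [442.   53.  169.9] a -4.2 t 9.15 open 52.0 gf 22.0 F [ 0.9 -0.  -1.4]
[[51,23,0],-0.23,1],[[50,24,0],-0.23,1],[[49,26,0],-0.23,1],[[48,28,0],-0.23,1],
[[0,0,38],0.01,1],[[0,0,38],0.01,1],
```

Request:
step_arm --moves '[[[51, 23, 0], -0.23, 1], [[50, 24, 0], -0.23, 1], [[49, 26, 0], -0.23, 1], [[48, 28, 0], -0.23, 1], [[0, 0, 0], 0, 1]]'

```text
t: 9.78
position: [0.5466, 0.2514, 0.1652]
eef_rot: [-0.0, 0.686, 0.728, -0.0]
wrist_force: [-0.7, -0.2, -2.4]
opening: 0.0524
grasp_force: 22.1
```

```bash
python3 plan.py 1 548,249,92,3;  python3 - <<'E'
from station import snapshot
import cv2,numpy as np
a=snapshot("side")[60:300,200:440,::-1];b=snapshot("top")[150:390,90:330,::-1]
cv2.imwrite("pics/c1.png",cv2.resize(np.hstack([a,b]),None,fx=1.65,fy=1.65))
E
```

```text
pos [546.6 251.4 165.2] a 3.4 t 9.78 open 52.4 gf 22.1 F [-0.7 -0.2 -2.4]
[[-1,1,37],0.02,1],[[-1,1,37],0.02,1],
```

View pics/c1.png

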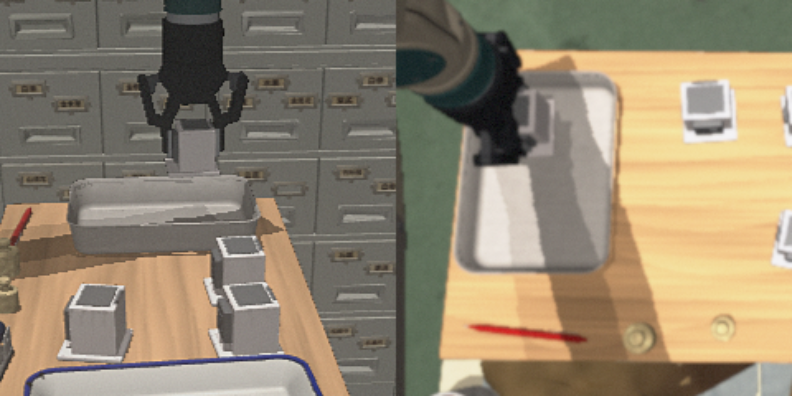

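The dispenser is held upright over the far end of the steel box, so I lower it now.

Request:
step_arm --moves '[[[-1, 1, 35], 0, 1], [[-1, 0, 30], 0, 1], [[0, 0, 6], 0, 1], [[0, 0, 3], 0, 1], [[0, 0, 0], 0, 1]]'

```text
t: 10.5
position: [0.5475, 0.2465, 0.0945]
eef_rot: [0.0, 0.688, 0.726, 0.001]
wrist_force: [-0.5, 0.6, -2.2]
opening: 0.0518
grasp_force: 22.1
```

```bash
python3 plan.py 1 548,249,90,3
```

```text
pos [547.5 246.5  94.5] a 3.1 t 10.5 open 51.8 gf 22.1 F [-0.5  0.6 -2.2]
[[2,1,4],0.01,1],
```

Request:
step_arm --moves '[[[0, 0, 3], 0, 1], [[0, 0, 2], 0, 1], [[0, 0, 0], 0, 1]]'

```text
t: 10.88
position: [0.5467, 0.2466, 0.0883]
eef_rot: [-0.0, 0.687, 0.726, -0.0]
wrist_force: [0.0, -0.5, -2.8]
opening: 0.0521
grasp_force: 22.1
```

Request:
step_arm --moves '[[[0, 0, 0], 0, -0.6], [[0, 0, 0], 0, -0.6], [[0, 0, 0], 0, -0.6], [[0, 0, -38], 0, -0.6], [[0, 0, -40], 0, -1]]'

```text
t: 11.5
position: [0.5461, 0.2464, 0.1665]
eef_rot: [-0.0, 0.687, 0.726, -0.001]
wrist_force: [0.3, 0.3, 0.2]
opening: 0.084
grasp_force: 0.0
```

```bash
python3 plan.py -1 427.5,-60.5,168,-10 427.5,-60.5,84,-10
```

```text
pos [546.1 246.4 166.5] a 3.1 t 11.5 open 84.0 gf 0.0 F [0.3 0.3 0.2]
[[-50,-23,-0],0.27,-1],[[-51,-21,-0],0.27,-1],[[-52,-19,-0],0.27,-1],[[-52,-17,-0],0.27,-1],[[-53,-15,-0],0.27,-1],[[-53,-13,-0],0.27,-1],
[[0,0,42],0.01,-1],[[0,0,42],0.01,-1],
```

Request:
step_arm --moves '[[[-50, -23, 0], 0.27, -1], [[-51, -21, 0], 0.27, -1], [[-52, -19, 0], 0.27, -1], [[-52, -17, 0], 0.27, -1], [[-53, -15, 0], 0.27, -1]]'

```text
t: 12.12
position: [0.4458, -0.0112, 0.1667]
eef_rot: [0.001, 0.753, 0.658, 0.0]
wrist_force: [1.4, -0.4, 0.7]
opening: 0.0855
grasp_force: 0.0
```

Request:
step_arm --moves '[[[-53, -13, 0], 0.27, -1], [[0, 0, 0], 0, -1], [[0, 0, 0], 0, -1]]'

```text
t: 12.5
position: [0.4266, -0.0606, 0.1666]
eef_rot: [0.0, 0.765, 0.644, 0.0]
wrist_force: [0.7, 0.8, 0.3]
opening: 0.0854
grasp_force: 0.0
```

```bash
python3 plan.py -1 427.5,-60.5,168,-10 427.5,-60.5,84,-10
python3 - <<'E'
from station import snapshot
import cv2,numpy as np
a=snapshot("side")[140:300,200:400,::-1];b=snapshot("top")[180:340,110:310,::-1]
cv2.imwrite("pics/c2.png",cv2.resize(np.hstack([a,b]),None,fx=2,fy=2))
E
```

```text
pos [426.6 -60.6 166.6] a -9.9 t 12.5 open 85.4 gf 0.0 F [0.7 0.8 0.3]
[[0,1,-1],0.02,-1],
[[0,0,42],-0.0,-1],[[0,0,42],-0.0,-1],
```

View pics/c2.png

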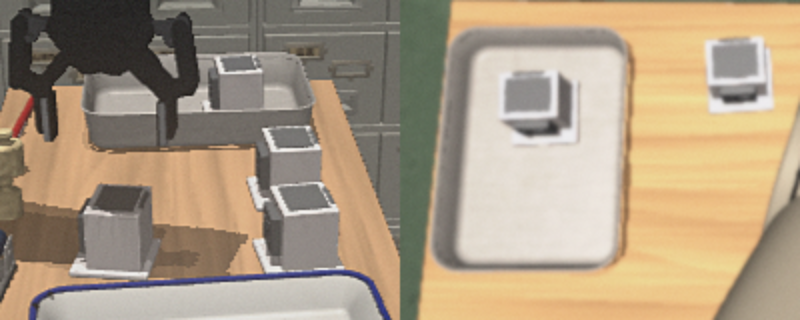

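BL stands upright on the box floor at the far end. Next is BR.

Request:
step_arm --moves '[[[0, 1, 41], 0, -1], [[0, 0, 42], 0, -1], [[0, 0, 0], 0, 0.2], [[0, 0, 0], 0, 1], [[0, 0, 0], 0, 1]]'

```text
t: 13.22
position: [0.4291, -0.0609, 0.085]
eef_rot: [0.001, 0.765, 0.644, 0.001]
wrist_force: [-0.2, 0.4, -2.5]
opening: 0.052
grasp_force: 21.2
```

Request:
step_arm --moves '[[[0, 0, 0], 0, 1], [[0, 0, -20], 0, 1], [[0, 0, -32], 0, 1], [[0, 0, -32], 0, 1], [[0, 0, 0], 0, 1]]'

```text
t: 13.85
position: [0.4299, -0.0616, 0.1703]
eef_rot: [0.003, 0.765, 0.644, 0.002]
wrist_force: [-0.1, -0.1, -2.9]
opening: 0.0519
grasp_force: 21.9
```

```bash
python3 plan.py 1 457,243,167,3 457,243,87,3
```

```text
pos [429.9 -61.6 170.3] a -9.8 t 13.85 open 51.9 gf 21.9 F [-0.1 -0.1 -2.9]
[[51,-4,1],-0.27,1],[[51,-2,1],-0.27,1],[[51,-0,1],-0.27,1],[[51,2,1],-0.27,1],[[51,3,1],-0.27,1],[[51,5,1],-0.27,1],
[[0,0,40],0.01,1],[[0,0,40],0.01,1],
```

Request:
step_arm --moves '[[[51, -4, 0], -0.27, 1], [[51, -2, 0], -0.27, 1], [[51, 0, 0], -0.27, 1], [[51, 2, 0], -0.27, 1], [[51, 3, 0], -0.27, 1]]'

```text
t: 14.48
position: [0.4499, 0.1948, 0.166]
eef_rot: [-0.0, 0.701, 0.714, -0.001]
wrist_force: [0.9, -0.5, -1.5]
opening: 0.0521
grasp_force: 21.8
```

Request:
step_arm --moves '[[[51, 5, 0], -0.27, 1], [[0, 0, 0], 0, 1], [[0, 0, 0], 0, 1]]'

```text
t: 14.85
position: [0.4538, 0.244, 0.166]
eef_rot: [-0.0, 0.687, 0.726, -0.001]
wrist_force: [-0.8, -0.3, -3.3]
opening: 0.052
grasp_force: 21.9
```

```bash
python3 plan.py 1 457,243,89,3
```

```text
pos [453.8 244.  166. ] a 3.2 t 14.85 open 52.0 gf 21.9 F [-0.8 -0.3 -3.3]
[[-1,2,38],0.01,1],[[-1,2,38],0.01,1],
```

Request:
step_arm --moves '[[[0, 2, 35], 0, 1], [[0, 1, 32], 0, 1], [[0, 0, 7], 0, 1], [[0, 0, 4], 0, 1], [[0, 0, 0], 0, 1]]'

```text
t: 15.48
position: [0.4587, 0.2446, 0.0902]
eef_rot: [0.0, 0.688, 0.726, 0.001]
wrist_force: [0.3, 0.6, -1.9]
opening: 0.052
grasp_force: 21.9
```

Request:
step_arm --moves '[[[0, 0, 1], 0, 1], [[0, 0, 0], 0, 1]]'

```text
t: 15.72
position: [0.4585, 0.245, 0.089]
eef_rot: [0.0, 0.687, 0.726, 0.001]
wrist_force: [-0.2, 0.0, -2.9]
opening: 0.0519
grasp_force: 21.9
```

Request:
step_arm --moves '[[[0, 0, 0], 0, -0.6], [[0, 0, 0], 0, -0.6], [[0, 0, 0], 0, -0.6], [[0, 0, -38], 0, -0.6], [[0, 0, -40], 0, -1]]'

```text
t: 16.35
position: [0.4573, 0.2445, 0.1666]
eef_rot: [-0.0, 0.687, 0.726, -0.001]
wrist_force: [0.8, -0.7, -0.6]
opening: 0.0838
grasp_force: 0.0
```

```bash
python3 plan.py -1 579,-69,168,6.8 579,-69,84,6.8
```

```text
pos [457.3 244.5 166.6] a 3.1 t 16.35 open 83.8 gf 0.0 F [ 0.8 -0.7 -0.6]
[[-53,17,-0],-0.08,-1],[[-53,17,-0],-0.08,-1],[[-54,16,-0],-0.08,-1],[[-54,16,-0],-0.08,-1],[[-54,15,-0],-0.08,-1],[[-54,14,-0],-0.08,-1],
[[0,0,42],0.01,-1],[[0,0,42],0.01,-1],
```

Request:
step_arm --moves '[[[-53, 17, 0], -0.08, -1], [[-53, 17, 0], -0.08, -1], [[-54, 16, 0], -0.08, -1], [[-54, 16, 0], -0.08, -1], [[-54, 15, 0], -0.08, -1]]'

```text
t: 16.98
position: [0.56, -0.018, 0.1665]
eef_rot: [0.0, 0.667, 0.745, 0.0]
wrist_force: [0.9, 0.5, 0.7]
opening: 0.0853
grasp_force: 0.0
```

Request:
step_arm --moves '[[[-54, 14, 0], -0.08, -1], [[0, 0, 0], 0, -1], [[0, 0, 0], 0, -1]]'

```text
t: 17.35
position: [0.5788, -0.0682, 0.166]
eef_rot: [-0.001, 0.663, 0.749, -0.0]
wrist_force: [0.2, 0.8, 0.2]
opening: 0.0856
grasp_force: 0.0
```

```bash
python3 plan.py -1 579,-69,168,6.8 579,-69,84,6.8
```

```text
pos [578.8 -68.2 166. ] a 6.9 t 17.35 open 85.6 gf 0.0 F [0.2 0.8 0.2]
[[-1,0,-2],0.02,-1],
[[0,0,42],-0.0,-1],[[0,0,42],-0.0,-1],
```

Request:
step_arm --moves '[[[0, 0, 40], 0, -1], [[0, 0, 42], 0, -1], [[0, 0, 0], 0, 0.2], [[0, 0, 0], 0, 1], [[0, 0, 0], 0, 1]]'

```text
t: 17.98
position: [0.5815, -0.0684, 0.0869]
eef_rot: [0.002, 0.662, 0.749, 0.001]
wrist_force: [-0.1, 0.2, -0.9]
opening: 0.0454
grasp_force: 28.2
```

Request:
step_arm --moves '[[[0, 0, 0], 0, 1], [[0, 0, -20], 0, 1], [[0, 0, -32], 0, 1], [[0, 0, -32], 0, 1], [[0, 0, 0], 0, 1]]'

```text
t: 18.6
position: [0.5814, -0.0691, 0.1714]
eef_rot: [0.003, 0.663, 0.749, 0.001]
wrist_force: [0.6, -0.3, -1.4]
opening: 0.0457
grasp_force: 28.3
```

```bash
python3 plan.py 1 548,-234,167,3.4
python3 - <<'E'
from station import snapshot
import cv2,numpy as np
a=snapshot("side")[100:340,190:430,::-1];b=snapshot("top")[170:410,110:350,::-1]
cv2.imwrite("pics/c3.png",cv2.resize(np.hstack([a,b]),None,fx=1.65,fy=1.65))
E
```

```text
pos [581.4 -69.1 171.4] a 7.0 t 18.6 open 45.7 gf 28.3 F [ 0.6 -0.3 -1.4]
[[-53,-18,1],0.15,1],[[-54,-17,1],0.15,1],[[-54,-15,1],0.15,1],
```

View pics/c3.png

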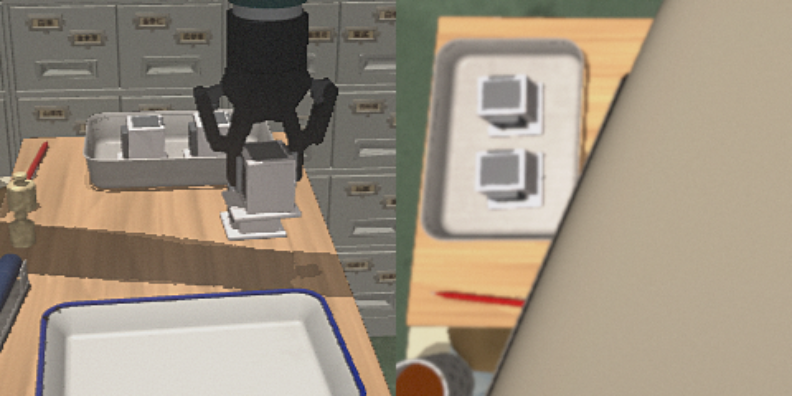

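Both jammed dispensers stand in the box, and TR is held upright. I'll carry it to the far end of the tray.

Request:
step_arm --moves '[[[-53, -18, 0], 0.15, 1], [[-54, -17, 0], 0.15, 1], [[-54, -15, 0], 0.15, 1], [[0, 0, 0], 0, 1], [[0, 0, 0], 0, 1]]'

```text
t: 19.32
position: [0.5444, -0.233, 0.1664]
eef_rot: [-0.002, 0.686, 0.727, -0.0]
wrist_force: [-0.2, 0.0, -2.1]
opening: 0.0456
grasp_force: 28.3
```

```bash
python3 plan.py 1 548,-234,91,3.4
```

```text
pos [ 544.4 -233.   166.4] a 3.3 t 19.32 open 45.6 gf 28.3 F [-0.2  0.  -2.1]
[[-1,2,38],-0.0,1],[[-1,2,38],-0.0,1],
```

Request:
step_arm --moves '[[[-1, 2, 35], 0, 1], [[0, 2, 32], 0, 1], [[0, 0, 6], 0, 1], [[0, 0, 3], 0, 1], [[0, 0, 0], 0, 1]]'

```text
t: 19.95
position: [0.5507, -0.2344, 0.0934]
eef_rot: [0.001, 0.686, 0.728, 0.0]
wrist_force: [1.0, -0.0, -1.3]
opening: 0.0458
grasp_force: 28.3
```

Request:
step_arm --moves '[[[0, 0, 2], 0, 1], [[0, 0, 0], 0, 1]]'

```text
t: 20.2
position: [0.5502, -0.2346, 0.091]
eef_rot: [0.001, 0.686, 0.728, 0.0]
wrist_force: [0.2, 0.4, -1.6]
opening: 0.0455
grasp_force: 28.3
```

```bash
python3 plan.py 1 548,-234,91,3.4
```

```text
pos [ 550.2 -234.6   91. ] a 3.4 t 20.2 open 45.5 gf 28.3 F [ 0.2  0.4 -1.6]
[[1,-2,0],-0.0,1],
```

Request:
step_arm --moves '[[[0, 0, 2], 0, 1], [[0, 0, 0], 0, 1]]'

```text
t: 20.45
position: [0.5502, -0.2347, 0.089]
eef_rot: [0.001, 0.686, 0.728, 0.0]
wrist_force: [-0.3, 0.4, 1.9]
opening: 0.0459
grasp_force: 28.5
```

Request:
step_arm --moves '[[[0, 0, 0], 0, -0.6], [[0, 0, 0], 0, -0.6], [[0, 0, 0], 0, -0.6], [[0, 0, -38], 0, -0.6], [[0, 0, -40], 0, -1]]'

```text
t: 21.08
position: [0.5491, -0.234, 0.1663]
eef_rot: [-0.001, 0.686, 0.728, -0.0]
wrist_force: [-0.6, -0.5, 0.1]
opening: 0.0839
grasp_force: 0.0
```

```bash
python3 plan.py -1 582,54,168,4.2
```

```text
pos [ 549.1 -234.   166.3] a 3.4 t 21.07 open 83.9 gf 0.0 F [-0.6 -0.5  0.1]
[[57,10,-0],-0.02,-1],[[57,10,-0],-0.02,-1],[[57,10,-0],-0.02,-1],[[57,10,-0],-0.02,-1],[[57,11,-0],-0.02,-1],
```

Request:
step_arm --moves '[[[57, 10, 0], -0.02, -1], [[57, 10, 0], -0.02, -1], [[57, 10, 0], -0.02, -1], [[57, 10, 0], -0.02, -1], [[57, 11, 0], -0.02, -1]]'

```text
t: 21.7
position: [0.5824, 0.0551, 0.1665]
eef_rot: [0.0, 0.681, 0.732, 0.0]
wrist_force: [1.8, 0.4, -0.1]
opening: 0.0854
grasp_force: 0.0
```

Request:
step_arm --moves '[[[0, 0, 0], 0, -1], [[0, 0, 0], 0, -1]]'

```text
t: 21.95
position: [0.5822, 0.0532, 0.1662]
eef_rot: [0.0, 0.681, 0.733, -0.0]
wrist_force: [1.1, -0.3, -0.9]
opening: 0.0854
grasp_force: 0.0
```

```bash
python3 plan.py -1 582,54,168,4.2
python3 - <<'E'
from station import snapshot
import cv2,numpy as np
a=snapshot("side")[160:400,190:430,::-1];b=snapshot("top")[170:410,250:490,::-1]
cv2.imwrite("pics/c4.png",cv2.resize(np.hstack([a,b]),None,fx=1.65,fy=1.65))
E
```

```text
pos [582.2  53.2 166.2] a 4.2 t 21.95 open 85.4 gf 0.0 F [ 1.1 -0.3 -0.9]
[[1,-0,-2],0.0,-1],
```

View pics/c4.png

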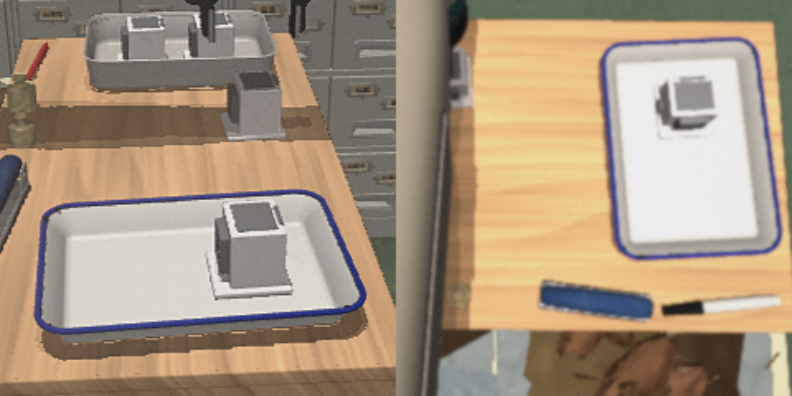

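TR stands upright on the tray floor with plenty of room around it. The last one is TL.

Request:
step_arm --moves '[[[0, 0, 40], 0, -1], [[0, 0, 42], 0, -1], [[0, 0, 0], 0, 0.2], [[0, 0, 0], 0, 1], [[0, 0, 0], 0, 1]]'

```text
t: 22.68
position: [0.5847, 0.0528, 0.0869]
eef_rot: [0.002, 0.681, 0.732, 0.002]
wrist_force: [-0.6, -1.0, -2.2]
opening: 0.0456
grasp_force: 28.5
```

Request:
step_arm --moves '[[[0, 0, 0], 0, 1], [[0, 0, -20], 0, 1], [[0, 0, -32], 0, 1], [[0, 0, -32], 0, 1], [[0, 0, 0], 0, 1]]'

```text
t: 23.3
position: [0.5843, 0.0535, 0.1714]
eef_rot: [0.002, 0.681, 0.733, 0.002]
wrist_force: [0.2, 0.7, -2.5]
opening: 0.0455
grasp_force: 28.5
```

```bash
python3 plan.py 1 459,-239,167,3.4
```

```text
pos [584.3  53.5 171.4] a 4.2 t 23.3 open 45.5 gf 28.5 F [ 0.2  0.7 -2.5]
[[-47,-24,1],0.02,1],[[-47,-24,1],0.02,1],[[-47,-24,1],0.02,1],[[-47,-24,1],0.02,1],[[-47,-24,1],0.02,1],[[-47,-24,1],0.02,1],
```

Request:
step_arm --moves '[[[-47, -24, 0], 0.02, 1], [[-47, -24, 0], 0.02, 1], [[-47, -24, 0], 0.02, 1], [[-47, -24, 0], 0.02, 1], [[-47, -24, 0], 0.02, 1]]'

```text
t: 23.92
position: [0.4764, -0.1899, 0.1667]
eef_rot: [-0.001, 0.686, 0.728, -0.0]
wrist_force: [0.7, -0.9, -2.6]
opening: 0.0457
grasp_force: 28.5
```

Request:
step_arm --moves '[[[-47, -24, 0], 0, 1], [[0, 0, 0], 0, 1], [[0, 0, 0], 0, 1]]'

```text
t: 24.3
position: [0.4563, -0.2367, 0.1671]
eef_rot: [-0.001, 0.686, 0.727, 0.0]
wrist_force: [0.2, 0.7, -1.7]
opening: 0.0459
grasp_force: 28.5
```

```bash
python3 plan.py 1 459,-239,91,3.4
```

```text
pos [ 456.3 -236.7  167.1] a 3.4 t 24.3 open 45.9 gf 28.5 F [ 0.2  0.7 -1.7]
[[-1,1,38],-0.0,1],[[-1,1,38],-0.0,1],
```

Request:
step_arm --moves '[[[-1, 1, 35], 0, 1], [[-1, 1, 32], 0, 1], [[0, 0, 6], 0, 1], [[0, 0, 3], 0, 1], [[0, 0, 2], 0, 1]]'

```text
t: 24.92
position: [0.4605, -0.2396, 0.0914]
eef_rot: [0.001, 0.686, 0.728, 0.0]
wrist_force: [0.2, -0.3, -1.6]
opening: 0.0459
grasp_force: 28.5
```

Request:
step_arm --moves '[[[0, 0, 2], 0, 1], [[0, 0, 0], 0, 1]]'

```text
t: 25.18
position: [0.46, -0.2399, 0.089]
eef_rot: [0.001, 0.686, 0.728, 0.0]
wrist_force: [0.0, 0.2, -1.3]
opening: 0.0459
grasp_force: 28.6
```

Request:
step_arm --moves '[[[0, 0, 0], 0, -0.6], [[0, 0, 0], 0, -0.6], [[0, 0, 0], 0, -0.6], [[0, 0, -38], 0, -0.6], [[0, 0, -40], 0, -1]]'

```text
t: 25.8
position: [0.4587, -0.2391, 0.1666]
eef_rot: [-0.001, 0.686, 0.728, -0.0]
wrist_force: [0.4, -1.2, 0.8]
opening: 0.0841
grasp_force: 0.0
```

Request:
step_arm --moves '[[[45, 0, -20], 0, -1], [[50, 0, -20], 0, -1], [[50, 0, 0], 0, -1], [[50, 0, 0], 0, -1], [[0, 0, 0], 0, -1]]'

```text
t: 26.42
position: [0.447, -0.0421, 0.2065]
eef_rot: [-0.0, 0.684, 0.729, 0.0]
wrist_force: [-0.4, -0.3, -0.7]
opening: 0.0855
grasp_force: 0.0
```

Run:
```python
from station import snapshot
import cv2,numpy as np
a=snapshot("side")[150:390,140:450,::-1];b=snapshot("top")[170:410,110:500,::-1]
cv2.imwrite("pics/c5.png",cv2.resize(np.hstack([a,b]),None,fx=1.14,fy=1.14))
```

```text
(no output)
```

View pics/c5.png

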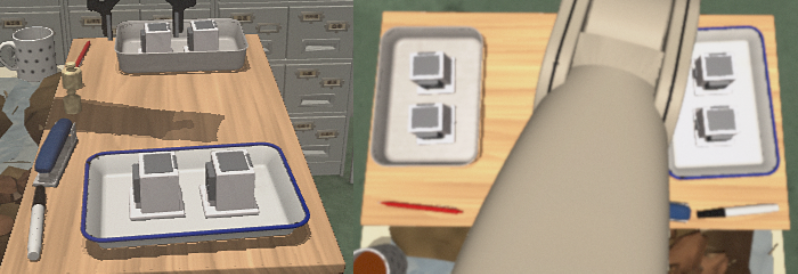

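Two dispensers stand upright in the tray and two in the box. The stapler and weights are undisturbed and the arm is clear.

```bash
python3 -c "
from station import bot
print(bot.job_done())"
```

```text
the job is handed in; nothing more can be done
None
```

The job is handed in at about 26 s: the two working dispensers stand upright in the enamel tray, the two jammed ones stand upright in the steel box, and the stapler and weights were not moved.

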